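Centre a loaf tin on the bench scale

ROBOT

A 6-joint arm with a two-finger parallel gripper is mounted at the origin on the work surface. World frame = base frame: x ahead of the robot, y to its left, z up, the work surface at z = 0. Lengths are in m, angles in rad, forces in N, time in s.
With the tool pointing down it reaches from about 0.35 to 0.975 m from the base axis. Payload 4.9 kg.
Tool frame: the origin (TCP) lies midway between the tips of the shut fingers; the grasp point (between the pads) lies 19 mm behind it; z points along the fingers, y is the line along which they close (so a half turn about z gives the same grasp; the last joint's range is limited). The gripper opens to 85 mm and grips with 20 to 120 N. Pads are 22 mm wide; open, the fingers measure 114 mm over their backs; the gripper's body (76 mm by 85 mm) begins 54 mm behind the grasp point. The pads swing forward as they close: fully open they stand 13 mm farther back than shut.
Start: joints at [1.122, 0.053, 1.613, -0, 1.476, -0.119], TCP at [0.202, 0.591, 0.231] pointing down, gripper open.
Joint ranges: [-3.01, 3.01], [-1.01, 2.22], [0.06, 2.58], [-1.02, 4.17], [0.09, 2.62], [-3.14, 3.14]. Speed limits (rad/s): [2.57, 2.57, 3.14, 3.14, 3.14, 3.14].

INTERFACE

Orientations are given as a unit quaternion [w, x, y, z].
In Python, from plant import * gives the robot as it stands.
- The arm moves only by the tool jog_arm, never from a script. Its argument "targets" is a list of rows, each a list of 3 entries, a list of its own where there are three numbers: the shift along the tool's x, y, z in units of 25 mm (1.0 is 25 mm), then the turn, a rotation vector about the tool's x, y, z in units of 8 degrees (1.0 is 8 degrees), then the opening in per cent of the stroke, from 0 (shut) to 100 (fully open). A call has 1 to 8 rows; each row is the pose to reach, as a shift and turn from the pose commanded when the call began, along the tool's axes at that moment; what a row does not reach only later rows make up. A row lasts 1/8 s, in which the tool goes at most 62.5 mm and 10.7 degrees, less where a joint would pass 70% of its speed; a pose out of reach is approached as far as the arm can. A call with a gripper value outside its range is refused whole. The fingers move at their own pace and stop on an object; the grip force is fixed at half the most. Time passes only in rows, so rows that repeat a pose let the fingers close. It gives the time, the measured TCP pose, the force, the opening and the grip force at its end, in the units of the state.
- state(): the state, without advancing time (a new reading comes with each control period).
- grab_frame(name): name is "side" or "top"; returns (picture, depth): 480x640x3 uint8, red, green, blue; 480x640 float32, m along the optical axis (not along the pixel's ray), 0 where there is no reading.
- camera_params(name): a dict with "fovy" (degrees; the focal length in pixels is half the picture's height over the tangent of half this angle, whatever the lens; pixels are square), "cx", "cy" (the principal point, pixels), "rvec" (rotation vector, rad) and "tvec" (3), from world to camera coordinates, as OpenCV has them. Camera axes: x right, y down, z forward; pixel columns grow to the right and rows downward; lengths in m; the calibration is good to about 2 mm. A picture is of the moment at which its call begins. camera_params takes no time and is no camera call.
- job_done(): hands the job in; it is judged then, once.
The state is a dict: "time": time; "joint_pos": joint angles; "joint_vel": joint speeds; "joint_efforts": joint torques, N m; "tool_pos": TCP position; "tool_rot": TCP orientation; "contact_force": force on the tool from outside, world axes, zero at the start; "ft_torque": the same for the moment, N m; "gripper_width": opening from 0.0 (shut) to 1.0 (fully open); "grasp_force": force on a finger pad.
Only numpy, scipy, OpenCV 4.12 (cv2) and the standard library are available. Lean on these libraries where they do the work, as an engineer would, in place of code of your own. Each camera call takes 0.05 s, during which the arm holds its last target. There are 200 camera calls.

TASK

Ready the empty loaf tin for taring: set it down gently, lengthwise, on the scale's small steel plate, about a centimetre short of both guides, and slide it away from the display until it bears on the back guide's stop pad, then, only after that, across until it bears on the side guide's. Hold it against each pad for a moment with a light but definite push of about 6 N, for more than 10 N on a guide, or 25 N anywhere on the scale, spoils its setting. Leave the tin flat, square and up against the pads so that no edge overhangs the plate, let go, and leave the bowl, the tub and the brush where they are.

Things in the scene. Friction and masses are not known exactly. Their poses are not given: they have to be found in the camera images.
- scale: bench scale, fixed to the bench: grey plastic housing 190 (x) by 150 (y) mm, its top 38 mm above the bench; a black display strip lies across the -x end of the housing, its top 42 mm above the bench, between x = -92 and -62 mm. Origin: centre of the underside. +x points from the display to the back guide, z up. The steel weighing plate stands over it on a neck.
- plate (a point): centre of the top face of the steel weighing plate, 60 mm above the bench (it sinks 1 mm for each 4 N, up to 6 mm), 16 mm in +x from the scale's origin; axes as the scale's. Plate 150 (x) by 90 (y) by 6 mm, guides on its +x and +y edges. Against both stop pads, long side along x, the tin's origin is within 7 mm of this point in x and in y.
- back_guide: steel bar, 8 (x) by 90 (y) mm, top 14 mm above the plate, on the plate's +x edge; origin 79 mm in +x from the plate's centre, level with the plate's top. A black stop pad 50 mm wide, 2 to 13 mm above the plate, sticks out of it towards -x; it is set by hand: its face is 11 to 25 mm from this origin, different each time and not measured, so feel for it. Gives under 1 mm.
- side_guide: steel bar, 150 (x) by 8 (y) mm, top 14 mm above the plate, on the plate's +y edge; origin 49 mm in +y from the plate's centre, level with the plate's top. A black stop pad 100 mm long, 2 to 13 mm above the plate, sticks out of it towards -y; it is set by hand: its face is 11 to 25 mm from this origin, different each time and not measured, so feel for it. Gives under 1 mm.
- tin: empty open loaf tin of bare metal, 122 long (x) by 62 wide (y) by 50 mm high, straight rigid upright walls 3 mm thick, about 0.3 to 0.55 kg. Origin: centre of its underside, z up; either way round is the same. It starts upright on the bench. It can be gripped across its 62 mm width near the rim, with the fingertips still above the guides.
- bowl: bystander: steel mixing bowl, 170 mm across, 80 mm high; origin: centre of its underside
- tub: bystander: white tub with a red lid, 84 mm across, 110 mm high; origin: centre of its underside
- brush: bystander: pastry brush 200 mm long lying on the bench; origin: under its middle, x along it
There are look-alikes about, which are no part of the job. Of the things that look like the tin, take the one that is farthest from the robot's base at the start.

How it is judged:
By the outcome, as a careful person would: the job done as asked, in the order asked, and still so for the second after the job is handed in, with the robot touching nothing.
It also fails if it takes over 70 s, if anything falls off the work surface, if the arm or the gripper's body presses on something with over 40 N, if the wrist force passes 120 N, or if a joint passes its speed limit or range.

## Working session

There is one attempt and no reset: what is moved stays moved. The work goes in short steps, Python scripts to look and compute and a tool call to move; the robot and the scene stay as the last step left them, time stands still between calls to the robot, and variables do not carry over. Pictures are saved under pics/ and viewed, at most 10 in all, crops included, and the job is handed in when it is done.

Besides the shell and the picture viewer there is one more tool, called after "Emit:" in YAML: its name, and indented under it one key for each argument. jog_arm: Moves the arm, as the interface text tells. Its arguments: {"type":"object","properties":{"targets":{"type":"array"}},"required":["targets"]}

```bash
mkdir -p pics; ls; cat > h.py <<'E'
from plant import *
import numpy as np, cv2
from scipy.spatial.transform import Rotation as R
def cam(n):
    p=camera_params(n); f=240/np.tan(np.radians(p["fovy"])/2)
    return f,p["cx"],p["cy"],R.from_rotvec(p["rvec"]).as_matrix(),np.array(p["tvec"]),p
def cloud(n,d):
    f,cx,cy,M,t,_=cam(n); v,u=np.mgrid[0:480,0:640]
    c=np.stack([(u-cx)/f*d,(v-cy)/f*d,d],-1)
    return (c-t)@M
def ray(n,u,v,z):
    f,cx,cy,M,t,_=cam(n); o=-M.T@t; r=M.T@np.array([(u-cx)/f,(v-cy)/f,1]); return o+r*(z-o[2])/r[2]
E
python3 - <<'E'
from h import *
for n in("top","side"):
    im,d=grab_frame(n); np.savez(n+"0.npz",im=im,d=d)
    cv2.imwrite(f"pics/{n}0.png",im[...,::-1]); print(n,cam(n)[5],(d==0).mean())
print(state())
E
```

```text
pics
top {'fovy': 54.04018759129623, 'cx': 312.2538618395881, 'cy': 237.78701224570025, 'rvec': array([ 2.17053927, -2.20645992,  0.07085522]), 'tvec': array([-0.0070994 ,  0.56931835,  1.21073534])} 0.004140625
side {'fovy': 48.47821101202651, 'cx': 320.62921689782024, 'cy': 237.7312987176013, 'rvec': array([ 2.23824967, -0.99298303,  0.36165283]), 'tvec': array([-0.38358721,  0.36173658,  1.23302559])} 0.004124348958333334
{'time': 0.1, 'joint_pos': array([ 1.12199214e+00,  5.33188294e-02,  1.61410651e+00, -2.09152741e-05,
        1.47604695e+00, -1.18992180e-01]), 'joint_vel': array([-0.00048446, -0.00275969, -0.00303392,  0.00012478, -0.00171491,
       -0.00185771]), 'joint_efforts': array([-5.85055914e-04, -3.94905639e+01, -3.71361530e+01, -2.08722377e-04,
        3.91929148e-03,  3.05360686e-05]), 'tool_pos': array([0.20217342, 0.59081008, 0.2301986 ]), 'tool_rot': array([-2.53249866e-04,  1.64158554e-01,  9.86433518e-01, -9.05113767e-04]), 'contact_force': array([ 0.10297592, -0.24863323,  0.14591615]), 'ft_torque': array([-0.06179602,  0.03931965,  0.01645429]), 'grasp_force': 0.0, 'gripper_width': 1.0006095568645959}
```

View pics/top0.png

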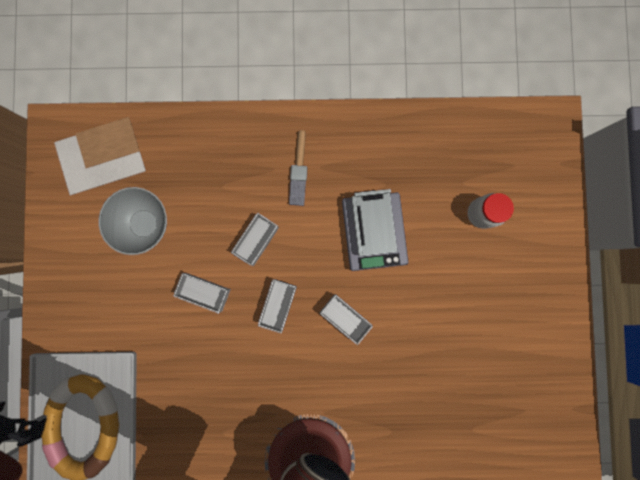

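View pics/side0.png

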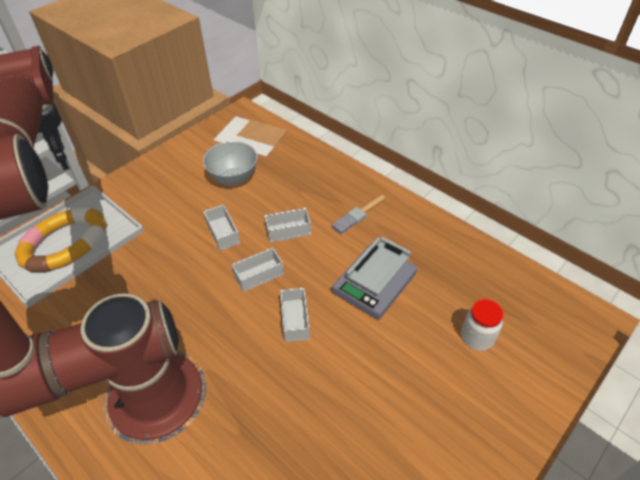

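The top view shows the scale at (375,230), with its display at (373,262), back guide at (373,193) and side guide on the left at (360,225). There are four tins, at (254,239), (201,292), (276,305) and (346,319), and the one at (254,239) looks farthest from the base at about (310,455). The side view agrees.

```bash
python3 - <<'E'
from h import *
z=np.load("top0.npz"); im,d=z["im"],z["d"]; P=cloud("top",d)
hsv=cv2.cvtColor(im,cv2.COLOR_RGB2HSV)
f,cx,cy,M,t,_=cam("top"); print("cam",-M.T@t,"f",f)
print("bench z",np.median(P[300:340,420:560,2]))
for nm,(u,v) in dict(A=(254,239),B=(201,292),C=(276,305),D=(346,319),scale=(375,230),bowl=(132,221),tub=(490,210),brush=(299,170)).items():
    m=np.zeros((480,640),bool); r=48 if nm=="scale" else 36
    m[v-r:v+r,u-r:u+r]=True
    for lo,hi in ([(.035,.075)] if len(nm)==1 else [(.03,.045),(.052,.066),(.066,.09)] if nm=="scale" else [(.01,.2)]):
        mm=(m&(P[...,2]>lo)&(P[...,2]<hi)).astype(np.uint8)
        n,l,s,c=cv2.connectedComponentsWithStats(mm)
        if nm!="scale":
            k=1+np.argmax(s[1:,4]); mm=(l==k)
        q=P[mm>0]; b=cv2.minAreaRect((q[:,:2]*1000).astype(np.float32))
        print(nm,lo,len(q),"c",np.round(b[0],1),"size",np.round(b[1],1),"ang",round(b[2],1),"z",np.round(np.percentile(q[:,2],[5,50,95]),3),"dist",round(np.hypot(*b[0])))
# colour fits of tins: not-wood saturation, rays at rim height
for nm,(u,v) in dict(A=(254,239),B=(201,292),C=(276,305),D=(346,319),scale=(375,230)).items():
    r=48 if nm=="scale" else 36
    mm=np.zeros((480,640),np.uint8); mm[v-r:v+r,u-r:u+r]=(hsv[v-r:v+r,u-r:u+r,1]<100)
    n,l,s,c=cv2.connectedComponentsWithStats(mm); k=1+np.argmax(s[1:,4])
    vs,us=np.nonzero(l==k); h=.038 if nm=="scale" else .05
    b=cv2.minAreaRect(np.array([ray("top",a,e,h)[:2]*1000 for a,e in zip(us,vs)],np.float32)); print("col",nm,np.round(b[0],1),np.round(b[1],1),round(b[2],1))
a=cv2.resize(im[180:280,215:425],(800,381),interpolation=cv2.INTER_CUBIC)
cv2.imwrite("pics/crop.png",a[...,::-1])
E
```

```text
cam [ 0.48970558 -0.01570915  1.24498816] f 470.61842915369346
bench z 0.000494895555386926
A 0.035 247 c [568.  131.1] size [ 63.  121.8] ang 56.0 z [0.037 0.049 0.053] dist 583
B 0.035 290 c [433.6 268.7] size [123.2  62.3] ang 68.6 z [0.037 0.049 0.054] dist 510
C 0.035 217 c [397.4  75.5] size [ 62.1 122.4] ang 71.6 z [0.039 0.05  0.053] dist 404
D 0.035 219 c [360.7 -99. ] size [122.8  62. ] ang 49.2 z [0.039 0.05  0.054] dist 374
scale 0.03 1852 c [ 583.9 -178.9] size [190.1 150.3] ang 5.6 z [0.034 0.039 0.044] dist 611
scale 0.052 1828 c [ 599.6 -173.6] size [150.7  98.8] ang 5.7 z [0.056 0.06  0.064] dist 624
scale 0.066 601 c [ 603.5 -172.4] size [158.2  97.9] ang 5.4 z [0.069 0.073 0.078] dist 628
bowl 0.01 2905 c [616.2 429.8] size [167.9 167.5] ang 25.7 z [0.013 0.04  0.081] dist 751
tub 0.01 1242 c [ 628.4 -465.3] size [79.  79.3] ang 69.3 z [0.028 0.107 0.113] dist 782
brush 0.01 819 c [752.6  15.8] size [ 41.9 189.9] ang 84.3 z [0.014 0.018 0.023] dist 753
col A [566.1 130.4] [ 70.8 126. ] 55.8
col B [433.4 266.6] [132.7  68.1] 68.5Traceback (most recent call last):
  File "<stdin>", line 22, in <module>
  File "h.py", line 12, in ray
    f,cx,cy,M,t,_=cam(n); o=-M.T@t; r=M.T@np.array([(u-cx)/f,(v-cy)/f,1]); return o+r*(z-o[2])/r[2]
                  ~~~^^^
  File "h.py", line 5, in cam
    p=camera_params(n); f=240/np.tan(np.radians(p["fovy"])/2)
ValueError: time passes only in moves, steps and waits
```

```bash
cat >> h.py <<'E'
def go(xyz,yaw,s):
    """shift/turn units to bring TCP to xyz, tool y at yaw deg, tool straight down"""
    q=s["tool_rot"]; r=R.from_quat([q[1],q[2],q[3],q[0]]); y=np.radians(yaw)
    Y=np.array([np.cos(y),np.sin(y),0]); Z=np.array([0,0,-1.]); T=R.from_matrix(np.stack([np.cross(Y,Z),Y,Z],1))
    return np.round(r.inv().apply(np.array(xyz)-s["tool_pos"])/.025,3),np.round(np.degrees((r.inv()*T).as_rotvec())/8,3)
E
python3 - <<'E'
from h import *
z=np.load("top0.npz"); im,d=z["im"],z["d"]; P=cloud("top",d)
c,s_=np.cos(np.radians(5.5)),np.sin(np.radians(5.5)); 
L=(P[...,:2]-[.5999,-.177])@np.array([[c,-s_],[s_,c]])*1000
dark=(im.max(-1)<70)&(P[...,2]>.055)&(np.abs(L[...,0])<90)&(np.abs(L[...,1])<60)
for nm,a,lim in(("back",0,(45,80)),("side",1,(15,50))):
    o=1-a; m=dark&(L[...,a]>lim[0])&(L[...,a]<lim[1])&(np.abs(L[...,o])<(30 if a==0 else 55))
    q=L[m]; print(nm,m.sum(),np.percentile(q[:,a],[2,10,50,90,98]).round(1),np.percentile(q[:,o],[2,98]).round(1),"z",np.percentile(P[m][:,2],[5,50,95]).round(3))
S=state()
print(go([.568,.131,.15],56,S))
a=cv2.resize(im[175:280,215:425],(800,400),interpolation=cv2.INTER_CUBIC)
cv2.imwrite("pics/crop.png",a[...,::-1])
E
```

```text
back 87 [61.2 62.5 67.1 71.4 72.3] [-21.   24.6] z [0.07  0.073 0.077]
side 85 [37.4 38.1 40.  42.1 42.7] [-46.7  43.3] z [0.07  0.073 0.077]
(array([-19.802, -12.656,   3.228]), array([-0.013,  0.   ,  1.888]))
```

View pics/crop.png

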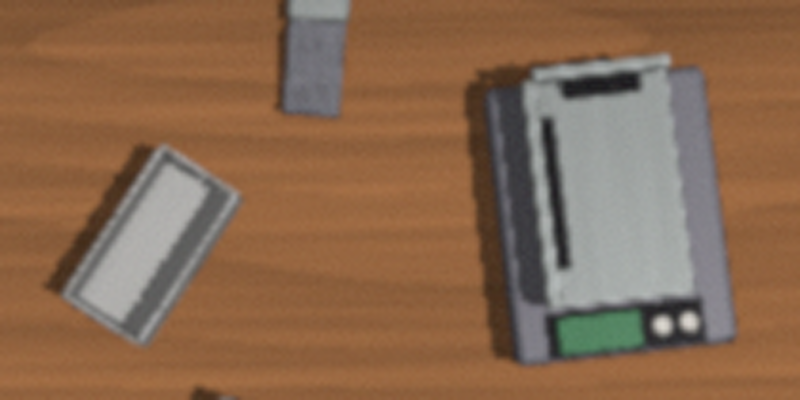

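The crop shows tin A at (150,245). On the scale, the black back pad is at (600,85) and the black side pad at (557,195). By eye, their faces are at about x = 60.5 and y = 36.5 mm from the plate centre. Next I move over the tin.

Emit:
jog_arm:
  targets:
    - [[-9.9,-6.3,1.6],[0,0,0.94],100]
    - [[-19.8,-12.66,3.2],[0,0,1.89],100]
    - [[-19.8,-12.66,3.2],[0,0,1.89],100]
    - [[-19.8,-12.66,3.2],[0,0,1.89],100]
    - [[-19.8,-12.66,3.2],[0,0,1.89],100]
    - [[-19.8,-12.66,3.2],[0,0,1.89],100]
    - [[-19.8,-12.66,3.2],[0,0,1.89],100]
    - [[-19.8,-12.66,3.2],[0,0,1.89],100]

```text
time: 1.1
tool_pos: [0.5116, 0.2018, 0.1633]
tool_rot: [-0.0, 0.293, 0.956, 0.0]
contact_force: [0.5, -0.1, -0.0]
gripper_width: 1.0
grasp_force: 0.0
```

Emit:
jog_arm:
  targets:
    - [[0,0,0],[0,0,0],100]
    - [[0,0,0],[0,0,0],100]

```text
time: 1.35
tool_pos: [0.5104, 0.2037, 0.1634]
tool_rot: [-0.001, 0.293, 0.956, -0.0]
contact_force: [-0.6, 0.2, 0.0]
gripper_width: 1.001
grasp_force: 0.0
```

```bash
python3 - <<'E'
from h import *
S=state(); print(go([.568,.131,.15],56,S))
E
```

```text
(array([-3.536, -1.12 ,  0.533]), array([-0.004, -0.008, -0.006]))
```

Emit:
jog_arm:
  targets:
    - [[-2,-0.6,0.3],[0,0,0],100]
    - [[-3.54,-1.12,0.53],[0,0,0],100]
    - [[-3.54,-1.12,0.53],[0,0,0],100]
    - [[-3.54,-1.12,0.53],[0,0,0],100]

```text
time: 1.85
tool_pos: [0.5678, 0.1324, 0.1506]
tool_rot: [-0.0, 0.292, 0.957, 0.0]
contact_force: [-0.4, 0.0, -0.5]
gripper_width: 0.999
grasp_force: 0.0
```

```bash
python3 - <<'E'
from h import *
S=state(); print(S["tool_pos"],go([.568,.131,.02],56,S))
E
```

```text
[0.56780464 0.13244644 0.15063852] (array([-0.042, -0.045,  5.226]), array([ 0.001, -0.005,  0.011]))
```

Emit:
jog_arm:
  targets:
    - [[-0.04,-0.05,2],[0,0,0],100]
    - [[-0.04,-0.05,4],[0,0,0],100]
    - [[-0.04,-0.05,5],[0,0,0],100]
    - [[-0.04,-0.05,5.22],[0,0,0],100]
    - [[-0.04,-0.05,5.22],[0,0,0],100]
    - [[-0.04,-0.05,5.22],[0,0,0],0]
    - [[-0.04,-0.05,5.22],[0,0,0],0]
    - [[-0.04,-0.05,5.22],[0,0,0],0]

```text
time: 2.85
tool_pos: [0.5706, 0.1297, 0.0226]
tool_rot: [0.002, 0.293, 0.956, 0.001]
contact_force: [-0.2, 2.0, 7.2]
gripper_width: 0.709
grasp_force: 68.5
```

Emit:
jog_arm:
  targets:
    - [[0,0,0],[0,0,0],0]
    - [[0,0,0],[0,0,0],0]
    - [[0,0,0],[0,0,0],0]

```text
time: 3.22
tool_pos: [0.5706, 0.1298, 0.0226]
tool_rot: [0.002, 0.292, 0.956, 0.001]
contact_force: [-1.4, 0.8, 6.6]
gripper_width: 0.713
grasp_force: 68.5
```

Emit:
jog_arm:
  targets:
    - [[0,0,-1],[0,0,0],0]
    - [[0,0,-2.5],[0,0,0],0]
    - [[0,0,-4],[0,0,0],0]
    - [[0,0,-5.5],[0,0,0],0]
    - [[0,0,-5.5],[0,0,0],0]
    - [[0,0,-5.5],[0,0,0],0]
    - [[0,0,-5.5],[0,0,0],0]

```text
time: 4.1
tool_pos: [0.567, 0.1291, 0.1545]
tool_rot: [-0.002, 0.293, 0.956, -0.001]
contact_force: [0.2, 0.6, -4.0]
gripper_width: 0.716
grasp_force: 67.6
```

```bash
python3 - <<'E'
from h import *
S=state(); print(S["tool_pos"],S["contact_force"],S["ft_torque"])
c,s_=np.cos(np.radians(5.5)),np.sin(np.radians(5.5)); p=np.array([.5999,-.177])+np.array([[c,-s_],[s_,c]])@[-.0105,-.0045]
print(p,go([*p,.16],95.5,S))
E
```

```text
[0.56704549 0.12910284 0.15452745] [ 0.19323502  0.55477739 -3.97304666] [ 0.00859344 -0.02250996 -0.01706738]
[ 0.58987965 -0.18248566] (array([-7.73 , -9.82 , -0.217]), array([-0.012, -0.033, -4.94 ]))
```

Emit:
jog_arm:
  targets:
    - [[-1.9,-2.4,-0.4],[0,0,-1.2],0]
    - [[-3.8,-4.8,-0.4],[0,0,-2.4],0]
    - [[-5.7,-7.2,-0.4],[0,0,-3.7],0]
    - [[-7.2,-9.2,-0.3],[0,0,-4.6],0]
    - [[-7.73,-9.82,-0.2],[0,0,-4.94],0]
    - [[-7.73,-9.82,-0.2],[0,0,-4.94],0]
    - [[-7.73,-9.82,-0.2],[0,0,-4.94],0]
    - [[-7.73,-9.82,-0.2],[0,0,-4.94],0]

```text
time: 5.1
tool_pos: [0.5912, -0.1807, 0.1617]
tool_rot: [-0.001, -0.049, 0.999, 0.001]
contact_force: [-0.6, 1.0, -3.0]
gripper_width: 0.706
grasp_force: 68.0
```

Emit:
jog_arm:
  targets:
    - [[0,0,0],[0,0,0],0]
    - [[0,0,0],[0,0,0],0]

```text
time: 5.35
tool_pos: [0.5917, -0.1813, 0.1627]
tool_rot: [0.0, -0.049, 0.999, -0.0]
contact_force: [0.3, 0.5, -2.4]
gripper_width: 0.711
grasp_force: 68.0
```

```bash
cat > m.py <<'E'
from h import *
def tinrect(zlo,zhi,name):
    S=state(); im,d=grab_frame("top"); P=cloud("top",d); cv2.imwrite(f"pics/{name}.png",im[...,::-1])
    im2,d2=grab_frame("side"); P2=cloud("side",d2); cv2.imwrite(f"pics/{name}s.png",im2[...,::-1])
    for Q in (P,P2):
        m=(Q[...,2]>zlo)&(Q[...,2]<zhi)&(np.hypot(Q[...,0]-S["tool_pos"][0],Q[...,1]-S["tool_pos"][1])<.085)
        q=Q[m]; c,s_=np.cos(np.radians(5.5)),np.sin(np.radians(5.5))
        L=(q[:,:2]-[.5999,-.177])@np.array([[c,-s_],[s_,c]])*1000
        b=cv2.minAreaRect(L.astype(np.float32)); print(len(q),np.round(b[0],1),np.round(b[1],1),round(b[2],2),np.percentile(L[:,0],[1,99]).round(1),np.percentile(L[:,1],[1,99]).round(1))
    S=state(); tl=(S["tool_pos"][:2]-[.5999,-.177])@np.array([[c,-s_],[s_,c]])*1000
    print("tool local",tl.round(2),S["tool_pos"].round(4),"f",S["contact_force"].round(2),"t",S["time"])
    return S,P,P2
E
python3 - <<'E'
from m import *
S,P,P2=tinrect(.14,.193,"hold"); print(go([.5899,-.1825,.11],95.5,S))
E
```

```text
510 [-12.1  -3.8] [ 62.7 121.9] 89.83 [-72.9  45.6] [-33.7  27.4]
1145 [-11.5  -3.6] [ 89.7 125.5] 88.67 [-72.9  48. ] [-45.9  30.7]
tool local [-8.65 -3.92] [ 0.5917 -0.1817  0.1628] f [-0.09  0.39 -2.75] t 5.45
(array([ 0.074, -0.024,  2.11 ]), array([-0.001,  0.002,  0.006]))
```

View pics/holds.png

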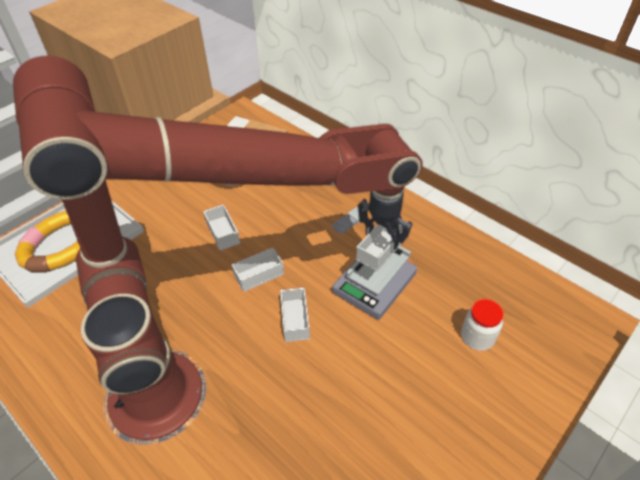

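The side view shows the tin level in the gripper at (377,245), above the plate. It measures square to the scale at (-12, -4) mm, so I lower it.

Emit:
jog_arm:
  targets:
    - [[-0.05,0,0.7],[0,0,0],0]
    - [[-0.05,0,1.4],[0,0,0],0]
    - [[-0.05,0,2.0],[0,0,0],0]
    - [[-0.05,0,2.5],[0,0,0],0]
    - [[-0.05,0,2.8],[0,0,0],0]
    - [[-0.05,0,2.9],[0,0,0],0]
    - [[-0.05,0,2.9],[0,0,0],0]
    - [[-0.05,0,2.9],[0,0,0],0]

```text
time: 6.45
tool_pos: [0.5933, -0.1824, 0.0909]
tool_rot: [0.001, -0.048, 0.999, -0.0]
contact_force: [0.4, 0.7, -3.0]
gripper_width: 0.712
grasp_force: 68.0
```

Emit:
jog_arm:
  targets:
    - [[0,0,0.05],[0,0,0],0]
    - [[0,0,0.1],[0,0,0],0]
    - [[0,0,0.15],[0,0,0],0]
    - [[0,0,0.15],[0,0,0],0]
    - [[0,0,0.15],[0,0,0],0]

```text
time: 7.08
tool_pos: [0.5928, -0.1822, 0.0863]
tool_rot: [-0.0, -0.048, 0.999, -0.0]
contact_force: [-0.0, -0.6, -2.4]
gripper_width: 0.715
grasp_force: 68.0
```

Emit:
jog_arm:
  targets:
    - [[0,0,0.05],[0,0,0],0]
    - [[0,0,0.1],[0,0,0],0]
    - [[0,0,0.1],[0,0,0],0]
    - [[0,0,0.1],[0,0,0],0]

```text
time: 7.58
tool_pos: [0.5928, -0.1821, 0.0838]
tool_rot: [-0.0, -0.048, 0.999, 0.0]
contact_force: [-0.5, 0.4, -2.8]
gripper_width: 0.711
grasp_force: 68.0
```

Emit:
jog_arm:
  targets:
    - [[0,0,0.05],[0,0,0],0]
    - [[0,0,0.05],[0,0,0],0]
    - [[0,0,0.05],[0,0,0],0]

```text
time: 7.95
tool_pos: [0.5928, -0.1822, 0.0826]
tool_rot: [-0.0, -0.048, 0.999, -0.0]
contact_force: [-0.4, -0.1, -2.9]
gripper_width: 0.707
grasp_force: 68.0
```

Emit:
jog_arm:
  targets:
    - [[0,0,0.05],[0,0,0],0]
    - [[0,0,0.05],[0,0,0],0]
    - [[0,0,0.05],[0,0,0],0]

```text
time: 8.32
tool_pos: [0.5929, -0.1822, 0.0817]
tool_rot: [0.0, -0.048, 0.999, -0.0]
contact_force: [-2.5, 0.4, 0.4]
gripper_width: 0.71
grasp_force: 68.3
```

Emit:
jog_arm:
  targets:
    - [[0,0,0.05],[0,0,0],0]
    - [[0,0,0.05],[0,0,0],0]
    - [[0,0,0.05],[0,0,0],0]

```text
time: 8.7
tool_pos: [0.593, -0.1823, 0.0806]
tool_rot: [0.0, -0.048, 0.999, -0.0]
contact_force: [-3.3, 0.0, 3.9]
gripper_width: 0.711
grasp_force: 68.8
```

Emit:
jog_arm:
  targets:
    - [[0,0,-0.04],[0,0,0],0]
    - [[0,0,-0.04],[0,0,0],0]
    - [[0,0,-0.04],[0,0,0],0]

```text
time: 9.07
tool_pos: [0.593, -0.1822, 0.0811]
tool_rot: [0.0, -0.048, 0.999, -0.0]
contact_force: [-1.0, 0.6, 0.7]
gripper_width: 0.712
grasp_force: 68.7
```

```bash
python3 - <<'E'
from m import *
S,P,P2=tinrect(.095,.118,"set"); print(go(S["tool_pos"],95.5,S),S["ft_torque"])
E
```

```text
71 [-11.3  -4.8] [ 62.1 120.9] 89.82 [-71.8  47.9] [-35.6  26.3]
305 [-16.1  -6.8] [122.6  88. ] 13.14 [-71.6  26.6] [-48.5  38.1]
tool local [-7.41 -4.58] [ 0.593  -0.1823  0.0812] f [-1.18 -0.36  2.25] t 9.175
(array([0., 0., 0.]), array([-0.002,  0.003, -0.   ])) [0.12067182 0.13266805 0.09591531]
```

Emit:
jog_arm:
  targets:
    - [[-0.06,0,0],[0,0,0],0]
    - [[-0.12,0,0],[0,0,0],0]
    - [[-0.18,0,0],[0,0,0],0]
    - [[-0.24,0,0],[0,0,0],0]
    - [[-0.28,0,0],[0,0,0],0]
    - [[-0.28,0,0],[0,0,0],0]
    - [[-0.28,0,0],[0,0,0],0]

```text
time: 10.05
tool_pos: [0.5999, -0.1815, 0.0811]
tool_rot: [0.0, -0.048, 0.999, -0.0]
contact_force: [-2.7, -1.0, 1.8]
gripper_width: 0.712
grasp_force: 68.7
```

Emit:
jog_arm:
  targets:
    - [[-0.04,0,0],[0,0,0],0]
    - [[-0.04,0,0],[0,0,0],0]
    - [[-0.04,0,0],[0,0,0],0]

```text
time: 10.42
tool_pos: [0.6008, -0.1814, 0.0811]
tool_rot: [0.0, -0.048, 0.999, 0.0]
contact_force: [-2.4, -0.4, 1.9]
gripper_width: 0.711
grasp_force: 68.7
```

Emit:
jog_arm:
  targets:
    - [[-0.04,0,0],[0,0,0],0]
    - [[-0.04,0,0],[0,0,0],0]
    - [[-0.04,0,0],[0,0,0],0]

```text
time: 10.8
tool_pos: [0.6018, -0.1813, 0.0811]
tool_rot: [0.0, -0.048, 0.999, 0.0]
contact_force: [-2.1, -0.7, 3.2]
gripper_width: 0.711
grasp_force: 68.7
```

Emit:
jog_arm:
  targets:
    - [[-0.04,0,0],[0,0,0],0]
    - [[-0.04,0,0],[0,0,0],0]
    - [[-0.04,0,0],[0,0,0],0]

```text
time: 11.18
tool_pos: [0.6028, -0.1812, 0.0811]
tool_rot: [0.0, -0.048, 0.999, 0.0]
contact_force: [-2.7, -0.2, 2.2]
gripper_width: 0.718
grasp_force: 68.7
```

Emit:
jog_arm:
  targets:
    - [[-0.02,0,0],[0,0,0],0]
    - [[-0.02,0,0],[0,0,0],0]

```text
time: 11.42
tool_pos: [0.6032, -0.1812, 0.0811]
tool_rot: [-0.0, -0.048, 0.999, -0.0]
contact_force: [-2.2, -0.4, 2.4]
gripper_width: 0.713
grasp_force: 68.7
```

Emit:
jog_arm:
  targets:
    - [[-0.02,0,0],[0,0,0],0]
    - [[-0.02,0,0],[0,0,0],0]

```text
time: 11.68
tool_pos: [0.6038, -0.1811, 0.0811]
tool_rot: [0.0, -0.048, 0.999, -0.0]
contact_force: [-3.0, -0.1, 1.8]
gripper_width: 0.711
grasp_force: 68.7
```

Emit:
jog_arm:
  targets:
    - [[-0.02,0,0],[0,0,0],0]
    - [[-0.02,0,0],[0,0,0],0]

```text
time: 11.92
tool_pos: [0.6042, -0.1811, 0.0811]
tool_rot: [-0.0, -0.048, 0.999, -0.0]
contact_force: [-3.2, 0.0, 1.6]
gripper_width: 0.713
grasp_force: 68.7
```

Emit:
jog_arm:
  targets:
    - [[-0.02,0,0],[0,0,0],0]
    - [[-0.02,0,0],[0,0,0],0]

```text
time: 12.18
tool_pos: [0.6043, -0.181, 0.0809]
tool_rot: [-0.001, -0.048, 0.999, 0.0]
contact_force: [-5.2, -1.2, 3.6]
gripper_width: 0.711
grasp_force: 68.7
```

Emit:
jog_arm:
  targets:
    - [[-0.015,0,0],[0,0,0],0]
    - [[-0.015,0,0],[0,0,0],0]

```text
time: 12.42
tool_pos: [0.6044, -0.181, 0.0809]
tool_rot: [-0.001, -0.048, 0.999, 0.0]
contact_force: [-4.5, -0.7, 2.6]
gripper_width: 0.716
grasp_force: 68.7
```

Emit:
jog_arm:
  targets:
    - [[-0.02,0,0],[0,0,0],0]
    - [[-0.02,0,0],[0,0,0],0]

```text
time: 12.68
tool_pos: [0.6046, -0.181, 0.0808]
tool_rot: [-0.001, -0.048, 0.999, 0.0]
contact_force: [-6.7, -0.8, 4.9]
gripper_width: 0.709
grasp_force: 68.7
```

Emit:
jog_arm:
  targets:
    - [[-0.02,0,0],[0,0,0],0]
    - [[-0.02,0,0],[0,0,0],0]

```text
time: 12.92
tool_pos: [0.6047, -0.181, 0.0807]
tool_rot: [-0.002, -0.048, 0.999, 0.0]
contact_force: [-9.6, -1.8, 4.0]
gripper_width: 0.715
grasp_force: 68.7
```

Emit:
jog_arm:
  targets:
    - [[0,0,0],[0,0,0],0]
    - [[0,0,0],[0,0,0],0]

```text
time: 13.18
tool_pos: [0.6046, -0.181, 0.0807]
tool_rot: [-0.002, -0.048, 0.999, 0.0]
contact_force: [-8.2, -1.5, 3.6]
gripper_width: 0.711
grasp_force: 68.7
```

Emit:
jog_arm:
  targets:
    - [[0,0,0],[0,0,0],0]
    - [[0,0,0],[0,0,0],0]

```text
time: 13.42
tool_pos: [0.6047, -0.181, 0.0807]
tool_rot: [-0.002, -0.048, 0.999, 0.0]
contact_force: [-8.9, -1.5, 5.3]
gripper_width: 0.714
grasp_force: 68.7
```

Emit:
jog_arm:
  targets:
    - [[0.04,0,-0.02],[0,0,0],0]
    - [[0.08,0,-0.02],[0,0,0],0]
    - [[0.08,0,-0.02],[0,0,0],0]

```text
time: 13.8
tool_pos: [0.6044, -0.181, 0.0815]
tool_rot: [0.0, -0.048, 0.999, 0.0]
contact_force: [-2.3, 0.2, 1.2]
gripper_width: 0.712
grasp_force: 68.5
```

Emit:
jog_arm:
  targets:
    - [[0,0.04,0],[0,0,0],0]
    - [[0,0.08,0],[0,0,0],0]
    - [[0,0.08,0],[0,0,0],0]

```text
time: 14.18
tool_pos: [0.6041, -0.1793, 0.0816]
tool_rot: [0.0, -0.048, 0.999, -0.0]
contact_force: [-2.0, -3.0, -0.4]
gripper_width: 0.71
grasp_force: 68.4
```

Emit:
jog_arm:
  targets:
    - [[0,0.05,0],[0,0,0],0]
    - [[0,0.1,0],[0,0,0],0]
    - [[0,0.15,0],[0,0,0],0]
    - [[0,0.2,0],[0,0,0],0]
    - [[0,0.2,0],[0,0,0],0]
    - [[0,0.2,0],[0,0,0],0]

```text
time: 14.92
tool_pos: [0.6035, -0.1738, 0.0816]
tool_rot: [0.0, -0.048, 0.999, 0.0]
contact_force: [-1.6, 0.1, 0.3]
gripper_width: 0.713
grasp_force: 68.4
```

Emit:
jog_arm:
  targets:
    - [[0,0.03,0],[0,0,0],0]
    - [[0,0.03,0],[0,0,0],0]

```text
time: 15.18
tool_pos: [0.6034, -0.1734, 0.0816]
tool_rot: [0.0, -0.048, 0.999, -0.0]
contact_force: [-0.2, -1.5, 0.2]
gripper_width: 0.709
grasp_force: 68.4
```

Emit:
jog_arm:
  targets:
    - [[0,0.03,0],[0,0,0],0]
    - [[0,0.03,0],[0,0,0],0]

```text
time: 15.42
tool_pos: [0.6034, -0.1727, 0.0817]
tool_rot: [0.0, -0.048, 0.999, -0.0]
contact_force: [-0.5, -1.5, -0.6]
gripper_width: 0.712
grasp_force: 68.4
```

Emit:
jog_arm:
  targets:
    - [[-0.03,0,0],[0,0,0],0]
    - [[-0.03,0,0],[0,0,0],0]
    - [[-0.03,0,0],[0,0,0],0]

```text
time: 15.8
tool_pos: [0.6035, -0.1726, 0.0814]
tool_rot: [-0.001, -0.048, 0.999, -0.0]
contact_force: [-4.1, -2.8, 1.0]
gripper_width: 0.71
grasp_force: 68.4
```

Emit:
jog_arm:
  targets:
    - [[0,0.02,0],[0,0,0],0]
    - [[0,0.02,0],[0,0,0],0]

```text
time: 16.05
tool_pos: [0.6035, -0.1725, 0.0815]
tool_rot: [-0.001, -0.048, 0.999, -0.0]
contact_force: [-3.8, -3.9, 1.4]
gripper_width: 0.712
grasp_force: 68.4
```

Emit:
jog_arm:
  targets:
    - [[0,0.02,0],[0,0,0],0]
    - [[0,0.02,0],[0,0,0],0]

```text
time: 16.3
tool_pos: [0.6036, -0.1725, 0.0816]
tool_rot: [-0.0, -0.048, 0.999, -0.001]
contact_force: [-3.6, -6.1, -0.3]
gripper_width: 0.711
grasp_force: 68.5
```

Emit:
jog_arm:
  targets:
    - [[0,0.02,0],[0,0,0],0]
    - [[0,0.02,0],[0,0,0],0]

```text
time: 16.55
tool_pos: [0.6036, -0.1724, 0.0816]
tool_rot: [-0.0, -0.048, 0.999, -0.001]
contact_force: [-4.3, -5.6, 0.9]
gripper_width: 0.708
grasp_force: 68.5
```

Emit:
jog_arm:
  targets:
    - [[0,0.015,0],[0,0,0],0]
    - [[0,0.015,0],[0,0,0],0]

```text
time: 16.8
tool_pos: [0.6036, -0.1723, 0.0817]
tool_rot: [-0.0, -0.048, 0.999, -0.002]
contact_force: [-4.3, -8.1, 0.5]
gripper_width: 0.713
grasp_force: 68.5
```

Emit:
jog_arm:
  targets:
    - [[0,0.01,0],[0,0,0],0]
    - [[0,0.01,0],[0,0,0],0]

```text
time: 17.05
tool_pos: [0.6036, -0.1723, 0.0817]
tool_rot: [-0.0, -0.048, 0.999, -0.002]
contact_force: [-3.6, -7.5, 0.8]
gripper_width: 0.714
grasp_force: 68.5
```

Emit:
jog_arm:
  targets:
    - [[0,0,0],[0,0,0],0]
    - [[0,0,0],[0,0,0],0]

```text
time: 17.3
tool_pos: [0.6036, -0.1723, 0.0817]
tool_rot: [-0.0, -0.048, 0.999, -0.002]
contact_force: [-2.5, -7.2, 0.4]
gripper_width: 0.711
grasp_force: 68.5
```

Emit:
jog_arm:
  targets:
    - [[0,0,0],[0,0,0],0]
    - [[0,0,0],[0,0,0],0]

```text
time: 17.55
tool_pos: [0.6036, -0.1723, 0.0817]
tool_rot: [-0.0, -0.048, 0.999, -0.002]
contact_force: [-3.7, -6.9, 0.6]
gripper_width: 0.718
grasp_force: 68.5
```

Emit:
jog_arm:
  targets:
    - [[0,0.02,0],[0,0,0],0]
    - [[0,0.02,0],[0,0,0],0]

```text
time: 17.8
tool_pos: [0.6036, -0.1722, 0.0818]
tool_rot: [-0.0, -0.048, 0.999, -0.002]
contact_force: [-4.0, -9.2, -0.2]
gripper_width: 0.715
grasp_force: 68.5
```

Emit:
jog_arm:
  targets:
    - [[0,0,0],[0,0,0],0]
    - [[0,0,0],[0,0,0],0]
    - [[0,0,0],[0,0,0],0]
    - [[0,0,0],[0,0,0],0]

```text
time: 18.3
tool_pos: [0.6036, -0.1722, 0.0818]
tool_rot: [-0.0, -0.048, 0.999, -0.002]
contact_force: [-3.5, -9.0, 0.4]
gripper_width: 0.713
grasp_force: 68.4
```

```bash
python3 - <<'E'
from m import *
S,P,P2=tinrect(.095,.118,"push"); print(go(S["tool_pos"],95.5,S))
E
```

```text
78 [-40.8   4.7] [69.4 38.3] 76.75 [-60.2 -16. ] [-26.6  35.3]
314 [-3.5  1.7] [122.   87.5] 13.15 [-60.4  54.8] [-40.2  46. ]
tool local [4.11 4.49] [ 0.6036 -0.1721  0.0818] f [-4.73 -9.7   0.45] t 18.4
(array([0., 0., 0.]), array([-0.031, -0.005,  0.001]))
```

Emit:
jog_arm:
  targets:
    - [[0.01,-0.04,0],[0,0,0],0]
    - [[0.02,-0.07,0],[0,0,0],0]
    - [[0.02,-0.07,0],[0,0,0],0]
    - [[0.02,-0.07,0],[0,0,0],0]

```text
time: 18.9
tool_pos: [0.6035, -0.1723, 0.0817]
tool_rot: [0.0, -0.048, 0.999, -0.001]
contact_force: [-2.9, -5.9, 0.1]
gripper_width: 0.709
grasp_force: 68.4
```

Emit:
jog_arm:
  targets:
    - [[0.01,-0.04,0],[0,0,0],0]
    - [[0.01,-0.04,0],[0,0,0],0]
    - [[0.01,-0.04,0],[0,0,0],0]

```text
time: 19.27
tool_pos: [0.6035, -0.1724, 0.0816]
tool_rot: [0.0, -0.048, 0.999, 0.0]
contact_force: [-0.2, -1.8, 0.1]
gripper_width: 0.716
grasp_force: 68.4
```

Emit:
jog_arm:
  targets:
    - [[0,0,0],[0,0,0],80]
    - [[0,0,0],[0,0,0],90]
    - [[0,0,0],[0,0,0],100]
    - [[0,0,0],[0,0,0],100]
    - [[0,0,0],[0,0,0],100]
    - [[0,0,0],[0,0,0],100]

```text
time: 20.02
tool_pos: [0.6033, -0.1727, 0.0816]
tool_rot: [0.0, -0.048, 0.999, 0.0]
contact_force: [1.0, 0.0, 0.6]
gripper_width: 1.001
grasp_force: 0.0
```

```bash
python3 - <<'E'
from m import *
S,P,P2=tinrect(.095,.118,"rel")
E
```

```text
74 [-41.1   4.2] [67.1 37. ] 79.0 [-60.3 -18.7] [-27.4  34.7]
323 [-10.7   3.3] [112.3 101.4] 87.35 [-60.1  34.8] [-52.   57.3]
tool local [3.81 3.92] [ 0.6033 -0.1727  0.0816] f [-0.08  0.71  0.53] t 20.125
```

Emit:
jog_arm:
  targets:
    - [[0,0,-0.4],[0,0,0],100]
    - [[0,0,-1],[0,0,0],100]
    - [[0,0,-2],[0,0,0],100]
    - [[0,0,-4],[0,0,0],100]
    - [[0,0,-6],[0,0,0],100]
    - [[1,4,-6],[0,0,0],100]
    - [[2,6,-6],[0,0,0],100]
    - [[3,8,-6],[0,0,0],100]

```text
time: 21.12
tool_pos: [0.5224, -0.0025, 0.2334]
tool_rot: [0.001, -0.048, 0.999, -0.0]
contact_force: [-0.3, 1.0, -0.0]
gripper_width: 1.0
grasp_force: 0.0
```

Emit:
jog_arm:
  targets:
    - [[2,2,0],[0,0,0],100]
    - [[2,2,0],[0,0,0],100]
    - [[2,2,0],[0,0,0],100]
    - [[2,2,0],[0,0,0],100]

```text
time: 21.62
tool_pos: [0.4694, 0.0402, 0.2324]
tool_rot: [0.001, -0.047, 0.999, -0.0]
contact_force: [0.3, -0.6, 0.3]
gripper_width: 0.999
grasp_force: 0.0
```

```bash
python3 - <<'E'
from h import *
im,d=grab_frame("top"); P=cloud("top",d)
c,s_=np.cos(np.radians(5.5)),np.sin(np.radians(5.5)); L=(P[...,:2]-[.5999,-.177])@np.array([[c,-s_],[s_,c]])*1000
for lo,hi,r in((.09,.118,90),(.064,.082,95)):
    m=(P[...,2]>lo)&(P[...,2]<hi)&(np.abs(L).max(-1)<r); q=L[m]; b=cv2.minAreaRect(q.astype(np.float32)); print(len(q),np.round(b[0],1),np.round(b[1],1),round(b[2],2),np.percentile(P[m][:,2],[50,95]))
m=(P[...,2]>.1)&(P[...,2]<.118)&(np.abs(L).max(-1)<90); A=np.c_[L[m]/1000,np.ones(m.sum())]; print("rim tilt deg",np.degrees(np.linalg.lstsq(A,P[m][:,2],rcond=None)[0][:2]))
a=cv2.resize(im[175:285,320:430],(600,600),interpolation=cv2.INTER_CUBIC); cv2.imwrite("pics/end.png",a[...,::-1])
S=state(); print(S["tool_pos"],S["time"],S["contact_force"])
E
```

```text
315 [0.8 3.7] [122.7  62.7] 0.2 [0.10717202 0.11213914]
879 [3.8 4.5] [ 97.7 158. ] 89.74 [0.0715495  0.07728418]
rim tilt deg [-0.0110936  -0.30675717]
[0.4693114  0.04010829 0.23213813] 21.675 [ 0.58972067 -0.08365612 -0.48424487]
```

View pics/end.png

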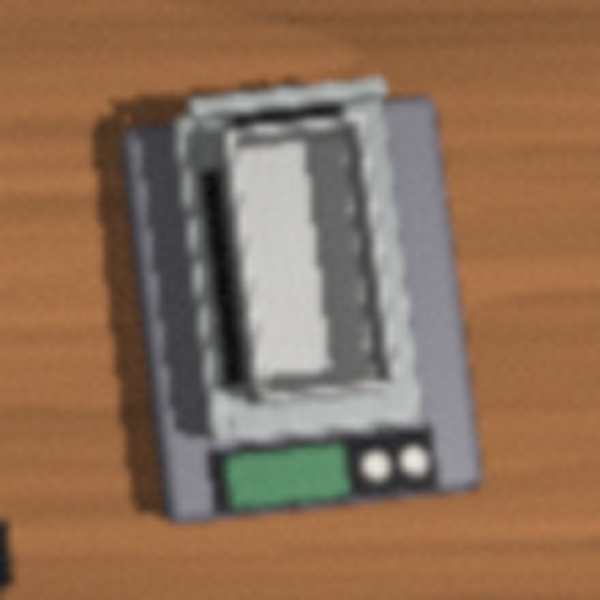

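The tin sits flat and square at (0.8, 3.7) mm, close to the pads at (300,115) and (220,270). To take up any sub-millimetre gap left by the release, I'll nudge the free tin lightly towards the side pad with shut fingers.

```bash
python3 - <<'E'
from h import *
S=state(); c,s_=np.cos(np.radians(5.5)),np.sin(np.radians(5.5))
p=np.array([.5999,-.177])+np.array([[c,-s_],[s_,c]])@[.0005,-.062]
print(p,go([*p,.2],95.5,S))
E
```

```text
[ 0.60634013 -0.23866664] (array([ -4.403, -11.618,   1.292]), array([-0.002,  0.004, -0.01 ]))
```

Emit:
jog_arm:
  targets:
    - [[-1,-2.4,0],[0,0,0],0]
    - [[-2,-4.8,0],[0,0,0],0]
    - [[-3,-7,0],[0,0,0],0]
    - [[-4,-9.4,0],[0,0,0],0]
    - [[-4.4,-11.6,1],[0,0,0],0]
    - [[-4.4,-11.6,1.3],[0,0,0],0]
    - [[-4.4,-11.6,1.3],[0,0,0],0]
    - [[-4.4,-11.6,1.3],[0,0,0],0]

```text
time: 22.68
tool_pos: [0.6059, -0.2366, 0.1998]
tool_rot: [0.0, -0.048, 0.999, -0.0]
contact_force: [-0.5, -0.5, -0.8]
gripper_width: 0.003
grasp_force: 0.0
```

Emit:
jog_arm:
  targets:
    - [[0,0,0],[0,0,0],0]
    - [[0,0,0],[0,0,0],0]

```text
time: 22.92
tool_pos: [0.6059, -0.2364, 0.2002]
tool_rot: [0.001, -0.049, 0.999, -0.0]
contact_force: [1.1, -0.8, -0.2]
gripper_width: -0.004
grasp_force: 0.0
```

```bash
python3 - <<'E'
from h import *
S=state(); print(S["tool_pos"],S["gripper_width"],S["time"],S["contact_force"],go([.6063,-.2387,.074],95.5,S))
E
```

```text
[ 0.60590938 -0.23644894  0.20016354] -0.003551258793174188 22.925 [ 1.0599282  -0.75216144 -0.20886621] (array([-0.   , -0.087,  5.047]), array([-0.006,  0.009,  0.008]))
```

Emit:
jog_arm:
  targets:
    - [[0,-0.1,1.2],[0,0,0],0]
    - [[0,-0.1,2.4],[0,0,0],0]
    - [[0,-0.1,3.5],[0,0,0],0]
    - [[0,-0.1,4.4],[0,0,0],0]
    - [[0,-0.1,4.9],[0,0,0],0]
    - [[0,-0.1,5.0],[0,0,0],0]
    - [[0,-0.1,5.0],[0,0,0],0]

```text
time: 23.8
tool_pos: [0.6065, -0.2399, 0.075]
tool_rot: [0.001, -0.048, 0.999, -0.0]
contact_force: [0.4, 0.1, -0.6]
gripper_width: 0.001
grasp_force: 0.0
```

Emit:
jog_arm:
  targets:
    - [[0,0.1,0],[0,0,0],0]
    - [[0,0.2,0],[0,0,0],0]
    - [[0,0.3,0],[0,0,0],0]
    - [[0,0.4,0],[0,0,0],0]
    - [[0,0.4,0],[0,0,0],0]

```text
time: 24.42
tool_pos: [0.6049, -0.2294, 0.0741]
tool_rot: [-0.0, -0.048, 0.999, 0.0]
contact_force: [-0.2, -0.4, 0.1]
gripper_width: -0.002
grasp_force: 0.0
```

Emit:
jog_arm:
  targets:
    - [[0,0.06,0],[0,0,0],0]
    - [[0,0.12,0],[0,0,0],0]
    - [[0,0.12,0],[0,0,0],0]

```text
time: 24.8
tool_pos: [0.6046, -0.2266, 0.0741]
tool_rot: [-0.0, -0.048, 0.999, 0.0]
contact_force: [-0.5, 0.8, -0.4]
gripper_width: 0.002
grasp_force: 0.0
```

Emit:
jog_arm:
  targets:
    - [[0,0.06,0],[0,0,0],0]
    - [[0,0.12,0],[0,0,0],0]
    - [[0,0.12,0],[0,0,0],0]

```text
time: 25.18
tool_pos: [0.6043, -0.2235, 0.074]
tool_rot: [-0.0, -0.048, 0.999, 0.0]
contact_force: [1.1, 0.4, 0.4]
gripper_width: 0.003
grasp_force: 0.0
```

Emit:
jog_arm:
  targets:
    - [[0,0.06,0],[0,0,0],0]
    - [[0,0.1,0],[0,0,0],0]
    - [[0,0.1,0],[0,0,0],0]

```text
time: 25.55
tool_pos: [0.6041, -0.2211, 0.0741]
tool_rot: [-0.0, -0.048, 0.999, 0.0]
contact_force: [0.7, -0.1, -0.8]
gripper_width: 0.001
grasp_force: 0.0
```

Emit:
jog_arm:
  targets:
    - [[0,0.04,0],[0,0,0],0]
    - [[0,0.08,0],[0,0,0],0]
    - [[0,0.08,0],[0,0,0],0]

```text
time: 25.92
tool_pos: [0.6039, -0.2191, 0.0741]
tool_rot: [-0.0, -0.048, 0.999, -0.0]
contact_force: [-0.1, 0.6, 0.2]
gripper_width: 0.004
grasp_force: 0.0
```

Emit:
jog_arm:
  targets:
    - [[0,0.04,0],[0,0,0],0]
    - [[0,0.06,0],[0,0,0],0]
    - [[0,0.06,0],[0,0,0],0]

```text
time: 26.3
tool_pos: [0.6038, -0.2179, 0.0741]
tool_rot: [0.0, -0.048, 0.999, -0.0]
contact_force: [-1.1, -1.6, -1.2]
gripper_width: -0.001
grasp_force: 0.6
```

Emit:
jog_arm:
  targets:
    - [[0,0.03,0],[0,0,0],0]
    - [[0,0.06,0],[0,0,0],0]
    - [[0,0.06,0],[0,0,0],0]

```text
time: 26.68
tool_pos: [0.6038, -0.2171, 0.0747]
tool_rot: [0.0, -0.048, 0.999, -0.001]
contact_force: [-1.3, -5.1, 1.0]
gripper_width: 0.001
grasp_force: 2.5
```

Emit:
jog_arm:
  targets:
    - [[0,0,0],[0,0,0],0]
    - [[0,0,0],[0,0,0],0]
    - [[0,-0.1,0],[0,0,0],0]
    - [[0,-0.3,0],[0,0,0],0]
    - [[0,-0.8,0],[0,0,0],0]
    - [[0,-1,-1],[0,0,0],0]
    - [[0,-1,-3],[0,0,0],0]
    - [[0,-1,-5.5],[0,0,0],0]

```text
time: 27.68
tool_pos: [0.605, -0.2411, 0.2109]
tool_rot: [-0.002, -0.048, 0.999, 0.001]
contact_force: [1.2, 0.3, -0.2]
gripper_width: -0.002
grasp_force: 0.0
```

Emit:
jog_arm:
  targets:
    - [[2,4,-1],[0,0,0],0]
    - [[3,7,-1],[0,0,0],0]
    - [[4,9,-1],[0,0,0],0]
    - [[4.4,11,-1],[0,0,0],0]
    - [[4.4,11,-1],[0,0,0],0]
    - [[4.4,11,-1],[0,0,0],0]
    - [[4.4,11,-1],[0,0,0],0]
    - [[4.4,11,-1],[0,0,0],0]

```text
time: 28.68
tool_pos: [0.4706, 0.0211, 0.2365]
tool_rot: [-0.0, -0.047, 0.999, -0.0]
contact_force: [0.2, -0.5, 0.5]
gripper_width: -0.001
grasp_force: 0.0
```

```bash
python3 - <<'E'
from h import *
im,d=grab_frame("top"); P=cloud("top",d)
c,s_=np.cos(np.radians(5.5)),np.sin(np.radians(5.5)); L=(P[...,:2]-[.5999,-.177])@np.array([[c,-s_],[s_,c]])*1000
for lo,hi,r in((.09,.118,90),(.064,.082,95)):
    m=(P[...,2]>lo)&(P[...,2]<hi)&(np.abs(L).max(-1)<r); q=L[m]; b=cv2.minAreaRect(q.astype(np.float32)); print(len(q),np.round(b[0],1),np.round(b[1],1),round(b[2],2),np.percentile(P[m][:,2],[50,95]))
a=cv2.resize(im[175:285,320:430],(600,600),interpolation=cv2.INTER_CUBIC); cv2.imwrite("pics/end2.png",a[...,::-1])
S=state(); print(S["tool_pos"],S["time"],S["contact_force"])
E
```

```text
311 [0.7 3.8] [122.6  62.3] 0.16 [0.1071592  0.11182933]
870 [3.8 4.1] [ 98.  157.9] 89.94 [0.07155269 0.07788562]
[0.47057464 0.02108839 0.23648083] 28.725 [ 0.0042307  -0.01221143  0.27463515]
```

View pics/end2.png

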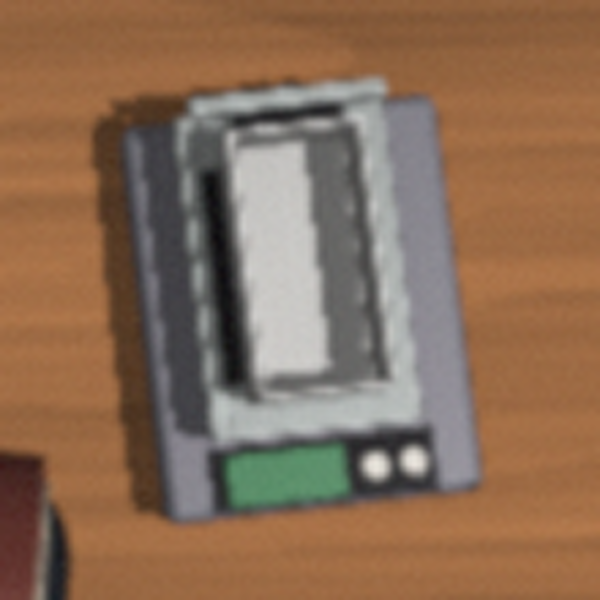

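The tin at (305,260) is square, flat and against both pads, and the arm is clear of it. Handing in.

```bash
python3 -c "
from plant import *
print(job_done())"
```

```text
the job is handed in; nothing more can be done
None
```

The job is handed in at about 29 s: the farthest tin lies flat and square on the plate, pushed against the back pad first and then the side pad at roughly 6 N each (estimated after allowing for friction), with one extra light nudge to the side pad after release, and the arm clear of everything.

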